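# Spring-out tea tray: press the release and catch the tray

### The arm

A 7-joint arm with a two-finger parallel gripper is mounted at the origin on the work surface. World frame = base frame: x ahead of the robot, y to its left, z up, the work surface at z = 0. Lengths are in m, angles in rad, forces in N, time in s.
With the tool pointing down it reaches from about 0.425 to 1.025 m from the base axis. Payload 9.4 kg.
Tool frame: the origin (TCP) lies on the mounting face of the last link; the fingertips stand ahead of it and the grasp point (between the pads) lies 155 mm ahead of it (env.tcp_to_tips is the z of the fingertips in the tool frame, in m); z points along the fingers, y is the direction in which the jaws open and shut (so a half turn about z gives the same grasp; the last joint's range is limited). The gripper opens to 85 mm and grips with 20 to 120 N. Pads are 22 mm wide; open, the fingers measure 114 mm over their backs; the gripper's body (76 mm by 85 mm) begins 54 mm behind the grasp point. The pads swing forward as they close: fully open they stand 13 mm farther back than shut.
Start: joints at [1.037, 0.599, -0.003, 1.599, 0.002, 0.943, -0.08], TCP at [0.32, -0.651, 0.405] pointing down, gripper open.
Joint ranges: [-2.57, 2.57], [-0.35, 1.97], [-1.29, 1.29], [0.11, 2.56], [-1.05, 4.19], [0.11, 1.86], [-2.63, 2.63]. Speed limits (rad/s): [2.22, 2.22, 3.01, 3.01, 3.14, 3.14, 3.14].

### API

Orientations are given as a unit quaternion [w, x, y, z].
In Python, from rig import monitor, vision, job, finder, env gives the robot as it stands. The module is installed in compiled form; this text tells all that it offers.
- The arm moves only by the shell command python3 -m jog 'ROWS' [FORCE]. ROWS is a JSON object of lists of equal length, an entry for each row: "dp": the shift along the world's x, y, z in m, a list of three; "angular": the turn, a rotation vector about the world's x, y, z in rad, a list of three; "fingers": the opening, from -1 (shut) to 1 (fully open). A call has 1 to 12 rows; each row is the pose to reach, as a shift and turn from the pose commanded when the call began; what a row does not reach only later rows make up. A row lasts 1/12 s, in which the tool goes at most 41.7 mm and 7.16 degrees, less where a joint would pass 70% of its speed; a pose out of reach is approached as far as the arm can. A call with a gripper value outside its range is refused whole. The fingers move at their own pace and stop on an object; FORCE is the grip in N (left out, the last holds). Time passes only in rows, so rows that repeat a pose let the fingers close. It gives the time, the measured TCP pose, the force and the opening at its end, in the units of the state.
- monitor.sense(): the state, without advancing time (a new reading comes with each control period).
- vision.snapshot(name): name is "scene" or "top" or "wrist"; returns a dict with "color" (420x560x3 uint8, red, green, blue), "depth" (420x560 float32, m along the optical axis (not along the pixel's ray), 0 where there is no reading), "K" (3x3 intrinsics, pixels), "rvec" (rotation vector, rad) and "tvec" (3), from world to camera coordinates, as OpenCV has them. Camera axes: x right, y down, z forward; pixel columns grow to the right and rows downward; lengths in m; the calibration is good to about 2 mm. The wrist camera is an equidistant fisheye: a pixel r from the principal point sees the ray r / f radians off the axis. A picture is of the moment at which its call begins.
- job.sign_off(): hands the job in, once; it reports no verdict.
Trained networks look in a picture, given as the dict that the camera call returned (one of the last four; its "shot" number tells which), for a name from the list of things; names that differ only in an ending like _2 or _b are one class to them, and where a whole thing is asked for, a point or a joint stands for the part that bears it (a point fixed in the world has none). Each returns a list of dicts, best first, with "confidence" (0 to 1); they miss things now and then, are a little off and sometimes report something else, mostly with a low value. They report only what shows in the picture. A call takes as long as a camera call.
- finder.spot_in(target, picture): "position" ([column, row] in pixels, amid what is visible of it).
- finder.masks_of(target, picture): "pixels" (420x560 bool, what is visible of it) and "position" ([column, row] in pixels, amid what is visible of it).
The state is a dict: "time_s": time; "joint_positions": joint angles; "joint_velocities": joint speeds; "tau": joint torques, N m; "position": TCP position; "ee_rot": TCP orientation; "ft_force": force on the tool from outside, world axes, zero at the start; "torque": the same for the moment, N m; "gripper_width": opening from 0.0 (shut) to 1.0 (fully open).
Only numpy, scipy, OpenCV 4.12 (cv2) and the standard library are available. Lean on these libraries where they do the work, as an engineer would, in place of code of your own. Each camera call takes 0.05 s, during which the arm holds its last target.

### The job

Press down the release button on top of the little tea organiser with one finger, and with the other finger catch the sprung tray as it pops out, before it runs into the cup standing in front of it. Finish while still holding: one finger keeping the button down, the other against the front of the popped-out tray, which stands still clear of the cup. Grip and lift nothing, and leave both cups, the jar and the steel spoon tray where they stand.

Things in the scene. Friction and masses are not known exactly. Their poses are not given: they have to be found in the camera images.
- organiser: White plastic tea organiser fixed to the counter, 180 mm deep (its x), 140 mm wide (its y). Origin: centre of its underside; its front faces its own -x and lies at local x = -90 mm. Its flat top deck is 55 mm high; at the back of the deck (local x from -22 to +88 mm) are two small bins with rims 82 mm high and paper sachets up to 85 mm. All in front of that is free deck, apart from the button.
- button_top (a point): Centre of the top face of the release button: a grey plastic plate 28 mm (organiser x) by 46 mm (organiser y) on the deck directly behind the middle of the tray's front panel, at organiser local x = -66 mm, y = 0; its top is 63 mm above the counter (8 mm above the deck) when up. The gap between the back of the closed front panel and the button is 10 mm. The point moves with the button; axes as the organiser's.
- button (a joint): How far the button is pressed, m: 0 up, 0.006 fully down (57 mm above the counter). Its spring takes 1.4 N to start and about 4 N fully down. The tray is unlatched at about 0.0035; the button counts as kept down above 0.004.
- panel_mid (a point): Point on the outer (front) face of the tray's white front panel, on its centre line, 12 mm below its top edge. The panel is 136 mm wide, 6 mm thick, spans 8 to 82 mm above the counter and so stands 27 mm above the deck and 25 mm above the pressed button: a finger reaching down in front of it to the height of the pressed button blocks it. At the closed position the outer face is at organiser local x = -96 mm. The point moves with the tray; axes as the organiser's.
- tray (a joint): How far the tray is out, m, along the organiser's -x: 0 closed (latched, cannot be pulled out), 0.115 fully out. When the button is pressed a spring of 2.5 N drives it out at about 0.25 m/s with no catch on the way, so it reaches the cup in under half a second unless something blocks it; blocked, it keeps pushing with about 2 N. It is held well anywhere between 8 mm out and the cup.
- cup: Maroon ceramic cup, rim radius 36 mm, 70 mm high, loose, standing in front of the tray with its nearest side 80 to 100 mm in front of the closed front panel. Origin: centre of its underside.
- cup2: A second maroon cup of the same size, loose, beside the organiser (either side, its centre 165 to 195 mm from the organiser's centre line). Origin: centre of its underside.
- jar: Lidded glass jar, radius 40 mm, 100 mm high, loose, beside the organiser on the other side from the second cup, equally far. Origin: centre of its underside.
- spoon_tray: Low steel tray 150 x 100 x 14 mm with a teaspoon, loose, on the counter to the robot's left, away from the organiser. Origin: centre of its underside.

How it is judged:
At the end, for the whole second after the job is handed in: The tray stands still, more than 8 mm out and not touching the cup, held there by the fingers (more than 0.5 N on it) while the fingers also keep the button down (more than 4 mm, more than 0.5 N); both cups, the jar and the spoon tray are within 8 mm of where they stood (value of joint tray between 0.008 and 0.1 m and velocity of joint tray between -0.01 and 0.01 m/s and value of joint button above 0.004 m and contact force between the fingers and button above 0.5 N and contact force between the fingers and tray above 0.5 N and contact force between tray and cup below 0.1 N and distance of each of cup, cup2, jar, spoon_tray from where it was at the start of the episode below 0.008 m); the arm keeps its last pose, push and grip.
It fails at once if the tray runs into the cup (contact force between tray and cup above 0.1 N).
It fails at once if a cup, the jar or the spoon tray is moved or lifted (distance of any of cup, cup2, jar, spoon_tray from where it was at the start of the episode above 0.01 m).
It fails at once if the tray is pinched or forced (contact force between the fingers and tray above 30 N).
It also fails if it takes over 29 s, if anything falls off the work surface, if the arm or the gripper's body presses on something with over 40 N, if the wrist force passes 120 N, or if a joint passes its speed limit or range.

## Working session

There is one attempt and no reset: what is moved stays moved. The work goes in short steps, Python scripts to look and compute and a shell command to move; the robot and the scene stay as the last step left them, time stands still between calls to the robot, and variables do not carry over. Pictures are saved under pics/ and viewed, and the job is handed in when it is done.

```bash
mkdir -p pics
cat > h.py <<'E'
import numpy as np, cv2
from rig import monitor, vision, job, finder, env
def save(p,n): cv2.imwrite('pics/'+n, cv2.cvtColor(p['color'],cv2.COLOR_RGB2BGR))
def cloud(p):
    d=p['depth'].astype(float);K=p['K'];R=cv2.Rodrigues(np.array(p['rvec'],float))[0];t=np.array(p['tvec'],float).ravel()
    v,u=np.indices(d.shape)
    X=np.stack([(u-K[0,2])/K[0,0]*d,(v-K[1,2])/K[1,1]*d,d],-1)
    W=(X-t)@R
    W[d<=0]=np.nan
    return W
E
python3 - <<'E'
from h import *
print(monitor.sense()); print(env.tcp_to_tips)
for n in ['scene','top']:
    p=vision.snapshot(n); save(p,n+'0.png'); np.savez(n+'0.npz',**{k:p[k] for k in ['color','depth','K','rvec','tvec']})
    W=cloud(p)
    for t in ['organiser','button_top','panel_mid','cup','jar','spoon_tray']:
        for r in finder.masks_of(t,p)[:3]:
            m=r['pixels']; w=W[m]; w=w[~np.isnan(w[:,0])]
            print(n,t,round(r['confidence'],2),np.round(r['position']),m.sum(),np.round(np.median(w,0),3),np.round(np.percentile(w,2,axis=0),3),np.round(np.percentile(w,98,axis=0),3))
E
```

```text
{'time_s': 0.0, 'joint_positions': array([ 1.03724935,  0.60013592, -0.00253179,  1.600168  ,  0.00179333,
        0.94290081, -0.07980871]), 'joint_velocities': array([-0.00041852, -0.00077519,  0.00199405,  0.00097118,  0.00114151,
       -0.00028818,  0.0003689 ]), 'tau': array([-5.07024379e-05, -7.76452589e+01,  1.56553298e+00, -2.58009785e+01,
        1.23950109e-02,  9.08815797e-03, -9.14846908e-06]), 'position': array([ 0.31971825, -0.65045404,  0.40379549]), 'ee_rot': array([-7.63985177e-04,  9.74020148e-01,  2.26459936e-01, -2.53613655e-04]), 'ft_force': array([0.04782353, 0.58646359, 0.74381425]), 'torque': array([0.0150902 , 0.02259356, 0.01811685]), 'gripper_width': 1.000374340736454}
0.1734
scene organiser 0.82 [262. 233.] 5461 [0.693 0.159 0.059] [0.564 0.065 0.   ] [0.771 0.24  0.081]
scene button_top 0.72 [270. 207.] 192 [0.61  0.125 0.06 ] [0.591 0.104 0.052] [0.625 0.146 0.063]
scene panel_mid 0.85 [270. 198.] 543 [0.582 0.116 0.068] [0.558 0.055 0.052] [0.607 0.174 0.081]
scene cup 0.89 [350. 230.] 1062 [0.557 0.312 0.043] [0.524 0.281 0.   ] [0.591 0.345 0.068]
sc
[... 541 characters left out ...]
.587 0.104 0.059] [0.618 0.146 0.066]
top button_top 0.16 [312. 232.] 251 [0.577 0.114 0.081] [ 0.552  0.053 -0.001] [0.604 0.173 0.085]
top panel_mid 0.78 [313. 232.] 217 [0.576 0.117 0.081] [0.552 0.055 0.013] [0.602 0.173 0.085]
top cup 0.94 [343. 288.] 883 [0.459 0.05  0.016] [0.43  0.024 0.001] [0.493 0.089 0.072]
top cup 0.73 [224. 246.] 864 [0.556 0.318 0.015] [0.522 0.281 0.001] [0.587 0.344 0.072]
top jar 0.8 [368. 156.] 1345 [ 0.736 -0.019  0.099] [ 0.705 -0.059  0.013] [0.776 0.013 0.103]
top spoon_tray 0.73 [113. 257.] 3009 [0.532 0.569 0.004] [ 0.46   0.512 -0.   ] [0.606 0.623 0.016]
top spoon_tray 0.42 [317. 232.] 198 [0.579 0.107 0.081] [0.552 0.054 0.02 ] [0.602 0.173 0.085]
```

View pics/scene0.png

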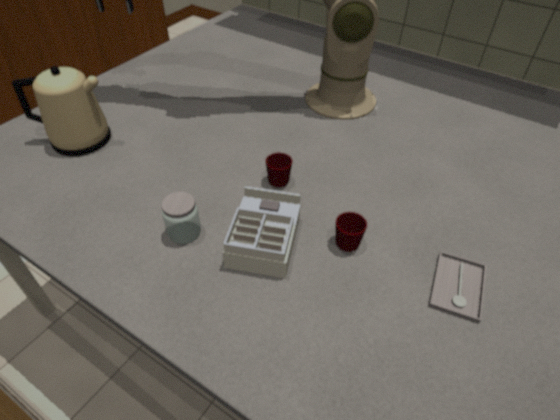

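View pics/top0.png

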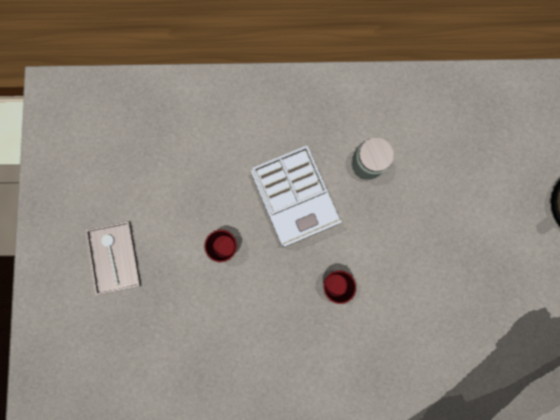

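Run:
```python
import numpy as np, cv2
import h
from h import *
for n in ['scene','top']:
    p=dict(np.load(n+'0.npz')); W=cloud(p); c=p['color'].astype(int)
    x,y,z=W[...,0],W[...,1],W[...,2]
    reg=(x>.53)&(x<.63)&(y>.04)&(y<.19)
    top=reg&(z>.076)&(z<.09)
    P=W[top][:, :2]
    # panel top line: PCA
    m=np.median(P,0); 
    l=cv2.fitLine(P.astype(np.float32),cv2.DIST_HUBER,0,0.001,0.001).ravel()
    s=(P-l[2:])@l[:2]; print(n,'panel top',len(P),l, 'ang normal',np.degrees(np.arctan2(l[1],l[0])),'ends',l[2:]+l[:2]*np.percentile(s,1),l[2:]+l[:2]*np.percentile(s,99),'z',np.median(z[top]))
    #body outline
    K=(x>.5)&(x<.85)&(y>.0)&(y<.27)&(z>.045)&(z<.095)&(c.min(-1)>90)
    r=cv2.minAreaRect(W[K][:,:2].astype(np.float32)); print(r)
    # gray button
    b=reg&(z>.055)&(z<.072)
    print(np.median(c[b],0))
```

```text
scene panel top 134 [ 0.36918557 -0.9293557   0.5819946   0.11578882] ang normal -68.334595 ends [0.55850723 0.17491388] [0.60698669 0.05287588] z 0.07853812677382101
((0.6841089725494385, 0.0974414199590683), (0.19038636982440948, 0.24795879423618317), 22.049541473388672)
[105. 101.  92.]
top panel top 195 [ 0.36947772 -0.9292396   0.58153546  0.10428236] ang normal -68.31659 ends [0.5534048  0.17503119] [0.60217842 0.05236514] z 0.08160910320006728
((0.6809790730476379, 0.09768319875001907), (0.18626022338867188, 0.2474401593208313), 21.85552215576172)
[205.  209.5 218. ]
```

The two views agree on a yaw of about 21.8°. The panel's top centre is near (0.578, 0.114) and the button near (0.603, 0.124). In the top view, the front cup is at about (340, 287), clear in front of the panel, and the button is at (306, 223). Next I check the cup distance and whether the kettle is in the way of the path.

Run:
```python
from h import *
for n in ['scene','top']:
    p=dict(np.load(n+'0.npz')); W=cloud(p); x,y,z=W[...,0],W[...,1],W[...,2]
    m=(x>.40)&(x<.53)&(y>0)&(y<.11)&(z>.055)&(z<.08)
    c,r=cv2.minEnclosingCircle(W[m][:,:2].astype(np.float32)); print(n,'cup',c,r)
    e=np.array([np.cos(np.radians(21.8)),np.sin(np.radians(21.8))]); f=np.array([.578,.114])-e*.003
    d=(np.array(c)-f); print('cup near side ahead of panel', -(d@e)-.036, 'lateral',d@np.array([-e[1],e[0]]))
    k=(y<-.2)&(z>.05)&(x>.2)&(z<.4); w=W[k]
    if len(w): print('kettle',np.percentile(w,[1,99],axis=0))
```

```text
scene cup (0.4662152826786041, 0.055395882576704025) 0.037637870758771896
cup near side ahead of panel 0.08655420993662663 lateral -0.012899843905153505
kettle [[ 0.21333279 -1.18253362  0.05167485]
 [ 0.72150584 -0.44975168  0.26528021]]
top cup (0.4622178077697754, 0.05690869688987732) 0.03569459170103073
cup near side ahead of panel 0.08970399815571359 lateral -0.010010683652111418
```

Run:
```python
from h import *
p=dict(np.load('scene0.npz')); W=cloud(p)
w=W[65:155,15:112].reshape(-1,3); w=w[(w[:,2]>.03)&(w[:,2]<.45)]
print(np.percentile(w,[0,1,10,50,90,99,100],axis=0).round(3))
```

```text
[[ 0.571 -0.64   0.03 ]
 [ 0.585 -0.632  0.033]
 [ 0.61  -0.578  0.057]
 [ 0.677 -0.483  0.138]
 [ 0.715 -0.456  0.202]
 [ 0.724 -0.448  0.218]
 [ 0.727 -0.44   0.23 ]]
```

```bash
python3 -m jog '{"dp":[[0.01,0.03,0],[0.02,0.06,0],[0.03,0.09,0],[0.04,0.125,0],[0.05,0.16,0],[0.06,0.195,0],[0.07,0.23,0],[0.08,0.265,0],[0.09,0.30,0],[0.10,0.33,0],[0.11,0.36,0],[0.12,0.38,0]],"angular":[[0,0,0.06],[0,0,0.12],[0,0,0.18],[0,0,0.24],[0,0,0.30],[0,0,0.36],[0,0,0.42],[0,0,0.48],[0,0,0.54],[0,0,0.60],[0,0,0.67],[0,0,0.74]],"fingers":[0.15,0.15,0.15,0.15,0.15,0.15,0.15,0.15,0.15,0.15,0.15,0.15]}' 60
```

```text
time_s: 1.7
position: [0.4401, -0.2678, 0.4051]
ee_rot: [0.0, 0.825, 0.566, 0.0]
ft_force: [-0.4, -0.0, -0.6]
gripper_width: 0.574
```

```bash
python3 -m jog '{"dp":[[0.012,0.035,0],[0.024,0.07,0],[0.036,0.105,0],[0.048,0.14,0],[0.06,0.175,0],[0.072,0.21,0],[0.084,0.245,0],[0.096,0.28,0],[0.108,0.315,0],[0.12,0.35,0],[0.13,0.37,0],[0.135,0.383,0]],"angular":[[0,0,0.06],[0,0,0.12],[0,0,0.18],[0,0,0.24],[0,0,0.30],[0,0,0.36],[0,0,0.42],[0,0,0.48],[0,0,0.54],[0,0,0.60],[0,0,0.68],[0,0,0.754]],"fingers":[0.15,0.15,0.15,0.15,0.15,0.15,0.15,0.15,0.15,0.15,0.15,0.15]}'
python3 - <<'E'
from h import *
s=monitor.sense(); print(s)
p=vision.snapshot('wrist'); save(p,'wrist1.png'); print(p['K'],p['rvec'],p['tvec'])
np.savez('w1.npz',**{k:p[k] for k in ['color','depth','K','rvec','tvec']})
for t in ['button_top','panel_mid']:
    for r in finder.spot_in(t,p)[:2]: print(t,r)
E
```

```text
time_s: 2.7
position: [0.5755, 0.1158, 0.405]
ee_rot: [0.0, 0.558, 0.83, 0.001]
ft_force: [-0.6, 0.2, 0.1]
gripper_width: 0.574
{'time_s': 2.7, 'joint_positions': array([ 0.04757485,  0.47219681, -0.48846684,  1.90127565,  0.2904027 ,
        0.83609119, -0.20465778]), 'joint_velocities': array([-0.07558549,  0.12978741, -0.20084745, -0.17137101,  0.1721151 ,
        0.13929457,  0.51932253]), 'tau': array([ -0.64949971, -62.67886162,  -5.10676548, -22.14195013,
        -0.30675394,  -0.15428745,  -1.10656478]), 'position': array([0.57554715, 0.11582898, 0.40500126]), 'ee_rot': array([8.38724943e-05, 5.57883196e-01, 8.29918834e-01, 1.03041534e-03]), 'ft_force': array([-0.57205697,  0.21576756,  0.13508886]), 'torque': array([-0.02534808,  0.00963409, -0.00730335]), 'gripper_width': 0.5736137758145994}
[[325.1922621    0.         276.62419193]
 [  0.         325.1922621  202.88577456]
 [  0.           0.           1.        ]] [-2.79824619 -0.54848282 -0.08447065] [-0.57709703 -0.14300456  0.34753088]
button_top {'position': [302.3, 184.7], 'confidence': 0.81}
panel_mid {'position': [278.3, 187.0], 'confidence': 0.56}
```

View pics/wrist1.png

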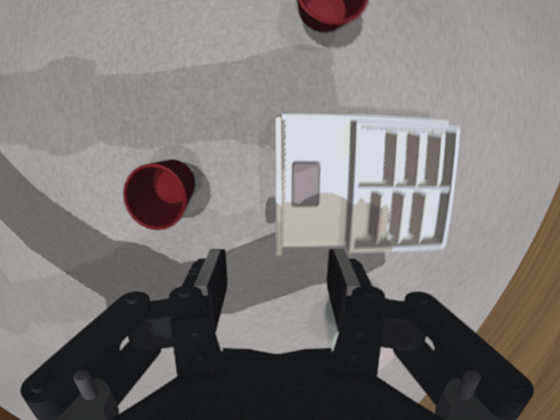

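Run:
```python
from h import *
from scipy.spatial.transform import Rotation as Ro
p=vision.snapshot('wrist'); K=p['K'];R=cv2.Rodrigues(np.array(p['rvec'],float))[0];t=np.array(p['tvec'],float).ravel()
def wcloud():
    d=p['depth'].astype(float); v,u=np.indices(d.shape); a=(u-K[0,2])/K[0,0]; b=(v-K[1,2])/K[1,1]; th=np.hypot(a,b)+1e-9
    s=np.tan(th)/th
    X=np.stack([a*s*d,b*s*d,d],-1); W=(X-t)@R; W[d<=0]=np.nan; return W
W=wcloud(); z=W[...,2]
s=monitor.sense(); q=s['ee_rot']; T=Ro.from_quat([q[1],q[2],q[3],q[0]]).as_matrix(); print(s['position'],'tooly ang',np.degrees(np.arctan2(T[1,1],T[0,1])))
for tg in ['button_top','panel_mid']:
    r=finder.masks_of(tg,p)[0]; w=W[r['pixels']]; w=w[~np.isnan(w[:,0])]
    if tg=='panel_mid': w=w[(w[:,2]>.077)]
    print(tg,r['confidence'],np.median(w,0),np.percentile(w,2,axis=0),np.percentile(w,98,axis=0))
x,y=W[...,0],W[...,1]
top=(x>.53)&(x<.63)&(y>.04)&(y<.19)&(z>.076)&(z<.09); P=W[top][:,:2]
l=cv2.fitLine(P.astype(np.float32),cv2.DIST_HUBER,0,0.001,0.001).ravel(); sg=(P-l[2:])@l[:2]
print(len(P),np.degrees(np.arctan2(l[1],l[0])),l[2:]+l[:2]*np.percentile(sg,.5),l[2:]+l[:2]*np.percentile(sg,99.5))
f=(z>.12)&(z<.40); w=W[f]; tc=(w-s['position'])@T
print('fingers tool frame',len(w),np.percentile(tc,[0,2,50,98,100],axis=0).round(4))
for sgn in (1,-1):
    g=tc[(tc[:,1]*sgn>0)]; 
    if len(g): print(sgn,np.percentile(g,[0,2,50,98,100],axis=0).round(4))
```

```text
[0.5746162  0.11188669 0.40445677] tooly ang 21.66320880122511
button_top 0.56 [0.60143783 0.12539657 0.06376308] [0.58488598 0.10278569 0.05617939] [0.61778704 0.14657885 0.06529956]
panel_mid 0.77 [0.57640777 0.11649266 0.08252839] [0.55275407 0.05487609 0.0802589 ] [0.60189734 0.17376827 0.08419725]
1054 -68.02044 [0.55247454 0.17606393] [0.60244078 0.05226602]
fingers tool frame 49113 [[-0.4498 -0.0683  0.0649]
 [-0.0084 -0.0604  0.0677]
 [ 0.0122  0.0009  0.089 ]
 [ 0.021   0.0623  0.1574]
 [ 0.0229  0.5463  0.2842]]
1 [[-4.498e-01  1.000e-04  6.490e-02]
 [-9.300e-03  1.900e-03  6.760e-02]
 [ 1.230e-02  3.440e-02  8.910e-02]
 [ 2.100e-02  6.490e-02  1.611e-01]
 [ 2.290e-02  5.463e-01  2.842e-01]]
-1 [[-1.200e-02 -6.830e-02  6.520e-02]
 [-7.600e-03 -6.250e-02  6.770e-02]
 [ 1.220e-02 -3.340e-02  8.890e-02]
 [ 2.100e-02 -1.800e-03  1.539e-01]
 [ 2.230e-02 -1.000e-04  1.698e-01]]
```

The wrist view shows the button at about (305, 184) and the panel as the bright line at column 280, with the cup at (160, 193). The button's measured position is (0.602, 0.1245, 0.063), which fits the panel line and the stated sizes. Next I get the actual finger spacing from the depth data.

Run:
```python
from h import *
from scipy.spatial.transform import Rotation as Ro
p=vision.snapshot('wrist'); K=p['K'];R=cv2.Rodrigues(np.array(p['rvec'],float))[0];t=np.array(p['tvec'],float).ravel()
d=p['depth'].astype(float); v,u=np.indices(d.shape); a=(u-K[0,2])/K[0,0]; b=(v-K[1,2])/K[1,1]; th=np.hypot(a,b)+1e-9
s_=np.tan(th)/th; X=np.stack([a*s_*d,b*s_*d,d],-1); W=(X-t)@R; W[d<=0]=np.nan
s=monitor.sense(); q=s['ee_rot']; T=Ro.from_quat([q[1],q[2],q[3],q[0]]).as_matrix(); print(s['position'],np.degrees(np.arctan2(T[1,1],T[0,1])))
tc=((W-s['position'])@T).reshape(-1,3)
tc=tc[(np.abs(tc[:,0])<.05)&(np.abs(tc[:,1])<.1)]
for lo in np.arange(.12,.18,.008):
    for sg in (1,-1):
        g=tc[(tc[:,2]>lo)&(tc[:,2]<lo+.008)&(tc[:,1]*sg>0)]
        if len(g)>5: print(round(lo,3),sg,len(g),np.percentile(g[:,1],[2,50,98]).round(4),np.percentile(g[:,0],[2,98]).round(4))
```

```text
[0.57452352 0.11092547 0.40470473] 21.598789707751294
0.12 1 758 [0.0255 0.0358 0.0531] [0.0062 0.0137]
0.12 -1 742 [-0.0539 -0.0364 -0.0262] [0.0063 0.0137]
0.128 1 501 [0.0239 0.0255 0.0349] [-0.009   0.0122]
0.128 -1 513 [-0.036  -0.0263 -0.0248] [-0.0097  0.0121]
0.136 1 448 [0.0239 0.0254 0.0373] [-0.0098  0.0114]
0.136 -1 435 [-0.0382 -0.0261 -0.0247] [-0.0098  0.0115]
0.144 1 391 [0.0239 0.026  0.0373] [-0.0101  0.0113]
0.144 -1 401 [-0.0381 -0.027  -0.0247] [-0.0097  0.0113]
0.152 1 369 [0.0239 0.026  0.0371] [-0.01    0.0115]
0.152 -1 353 [-0.0381 -0.027  -0.0247] [-0.0097  0.0114]
0.16 1 223 [0.0239 0.0243 0.0356] [-0.0101  0.0113]
0.16 -1 220 [-0.0369 -0.0252 -0.0248] [-0.0104  0.0112]
0.168 1 13 [0.0238 0.024  0.0244] [-0.0044  0.0083]
0.168 -1 16 [-0.0252 -0.025  -0.0248] [-0.0037  0.0083]
```

```bash
python3 -m jog '{"dp":[[-0.002,0.001,-0.02],[-0.002,0.001,-0.04],[-0.002,0.001,-0.06],[-0.002,0.001,-0.08],[-0.002,0.001,-0.10],[-0.002,0.001,-0.12],[-0.002,0.001,-0.132],[-0.002,0.001,-0.138],[-0.002,0.001,-0.142],[-0.002,0.001,-0.142],[-0.002,0.001,-0.142],[-0.002,0.001,-0.142]],"angular":[[0,0,0],[0,0,0],[0,0,0],[0,0,0],[0,0,0],[0,0,0],[0,0,0],[0,0,0],[0,0,0],[0,0,0],[0,0,0],[0,0,0]],"fingers":[0.15,0.15,0.15,0.15,0.15,0.15,0.15,0.15,0.15,0.15,0.15,0.15]}'
python3 - <<'E'
from h import *
from scipy.spatial.transform import Rotation as Ro
p=vision.snapshot('wrist'); save(p,'wrist2.png')
K=p['K'];R=cv2.Rodrigues(np.array(p['rvec'],float))[0];t=np.array(p['tvec'],float).ravel()
d=p['depth'].astype(float); v,u=np.indices(d.shape); a=(u-K[0,2])/K[0,0]; b=(v-K[1,2])/K[1,1]; th=np.hypot(a,b)+1e-9
s_=np.tan(th)/th; X=np.stack([a*s_*d,b*s_*d,d],-1); W=(X-t)@R; W[d<=0]=np.nan
s=monitor.sense(); q=s['ee_rot']; T=Ro.from_quat([q[1],q[2],q[3],q[0]]).as_matrix(); print(s['position'],np.degrees(np.arctan2(T[1,1],T[0,1])),s['ft_force'],s['gripper_width'])
for r in finder.masks_of('button_top',p)[:1]:
    w=W[r['pixels']]; w=w[w[:,2]<.07]; print(r['confidence'],r['position'],np.median(w,0)); 
    tc=(w-s['position'])@T; print('button in tool',np.percentile(tc,[3,50,97],axis=0).round(4))
x,y,z=W[...,0],W[...,1],W[...,2]
top=(x>.53)&(x<.63)&(y>.04)&(y<.19)&(z>.079)&(z<.084); tc=(W[top]-s['position'])@T
print('panel in tool',len(tc),np.percentile(tc,[2,50,98],axis=0).round(4))
E
```

```text
time_s: 4.05
position: [0.5731, 0.1134, 0.2636]
ee_rot: [0.001, 0.561, 0.828, 0.001]
ft_force: [-0.6, -0.8, -0.0]
gripper_width: 0.572
[0.57300911 0.11338411 0.26357779] 21.76454628701084 [-0.74574024 -0.5967816  -0.27622778] 0.5726458016252273
0.73 [325.7, 229.4] [0.59870492 0.13045061 0.06379008]
button in tool [[-0.02    0.0174  0.1986]
 [ 0.0063  0.0279  0.1998]
 [ 0.0217  0.0436  0.2059]]
panel in tool 2839 [[-0.0623  0.0008  0.1798]
 [ 0.0201  0.0043  0.181 ]
 [ 0.0638  0.077   0.1833]]
```

View pics/wrist2.png

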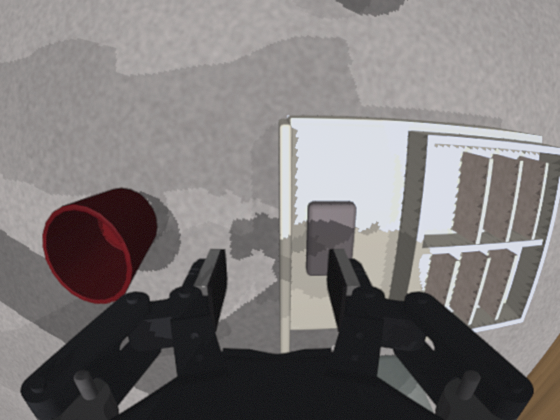

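The button spans 17–44 mm along tool y, so it sits centred under the right finger (24–38 mm). The panel, at about 4 mm, lies between the fingers. The cup, at about (85, 250), stays clear of the left finger. Now I go down to just above the button.

```bash
python3 -m jog '{"dp":[[0,0,-0.008],[0,0,-0.016],[0,0,-0.022],[0,0,-0.026],[0,0,-0.028],[0,0,-0.028],[0,0,-0.028]],"angular":[[0,0,0],[0,0,0],[0,0,0],[0,0,0],[0,0,0],[0,0,0],[0,0,0]],"fingers":[0.15,0.15,0.15,0.15,0.15,0.15,0.15]}'
python3 -m jog '{"dp":[[0,0,-0.001],[0,0,-0.002],[0,0,-0.002]],"angular":[[0,0,0],[0,0,0],[0,0,0]],"fingers":[0.15,0.15,0.15]}'
```

```text
time_s: 4.73
position: [0.5728, 0.1135, 0.2345]
ee_rot: [-0.0, 0.561, 0.828, -0.0]
ft_force: [0.3, -0.8, -1.4]
gripper_width: 0.576
time_s: 4.98
position: [0.5729, 0.1134, 0.2329]
ee_rot: [0.0, 0.561, 0.828, 0.0]
ft_force: [0.2, 0.0, 0.9]
gripper_width: 0.578
```

```bash
python3 -m jog '{"dp":[[0,0,-0.001],[0,0,-0.002],[0,0,-0.002],[0,0,-0.002]],"angular":[[0,0,0],[0,0,0],[0,0,0],[0,0,0]],"fingers":[0.15,0.15,0.15,0.15]}'
python3 -m jog '{"dp":[[0,0,-0.001],[0,0,-0.002],[0,0,-0.002],[0,0,-0.002]],"angular":[[0,0,0],[0,0,0],[0,0,0],[0,0,0]],"fingers":[0.15,0.15,0.15,0.15]}'
cat > look.py <<'E'
import sys
from h import *
from scipy.spatial.transform import Rotation as Ro
F=[]
for i in range(2):
    p=vision.snapshot('wrist'); F.append(monitor.sense()['ft_force'])
save(p,sys.argv[1])
K=p['K'];R=cv2.Rodrigues(np.array(p['rvec'],float))[0];t=np.array(p['tvec'],float).ravel()
d=p['depth'].astype(float); v,u=np.indices(d.shape); a=(u-K[0,2])/K[0,0]; b=(v-K[1,2])/K[1,1]; th=np.hypot(a,b)+1e-9
s_=np.tan(th)/th; X=np.stack([a*s_*d,b*s_*d,d],-1); W=(X-t)@R; W[d<=0]=np.nan
s=monitor.sense(); q=s['ee_rot']; T=Ro.from_quat([q[1],q[2],q[3],q[0]]).as_matrix()
print(s['time_s'],s['position'],'F',np.mean(F,0).round(2),s['gripper_width'])
x,y,z=W[...,0],W[...,1],W[...,2]
tc=(W-s['position'])@T
m=(x>.45)&(x<.64)&(y>.03)&(y<.2)&(z>.079)&(z<.085)&(tc[...,0]<-.03)&(tc[...,0]>-.065)&(tc[...,1]<.05)
m2=(x>.45)&(x<.64)&(y>.03)&(y<.2)&(z>.079)&(z<.085)&(tc[...,0]>.03)&(tc[...,0]<.065)&(tc[...,1]<.05)
for k in (m,m2): print('panel top tool y',k.sum(),np.percentile(tc[k][:,1],[5,50,95]).round(4) if k.sum() else '')
for r in finder.masks_of('button_top',p)[:1]:
    w=W[r['pixels']]; print('button z',r['confidence'],r['position'],np.percentile(w[:,2],[20,50,80]).round(4))
E
python3 look.py wrist3.png
```

```text
time_s: 5.32
position: [0.5729, 0.1134, 0.2308]
ee_rot: [0.0, 0.561, 0.828, 0.0]
ft_force: [-0.4, 0.9, 3.3]
gripper_width: 0.578
time_s: 5.65
position: [0.5728, 0.1133, 0.2285]
ee_rot: [-0.0, 0.561, 0.828, -0.0]
ft_force: [0.2, -1.6, 2.4]
gripper_width: 0.574
5.75 [0.57277048 0.11333795 0.22856169] F [-0.45  0.    2.26] 0.573127372630843
panel top tool y 56 [-0.0242 -0.0204 -0.0188]
panel top tool y 1486 [-0.0247 -0.0218 -0.0194]
button z 0.74 [332.9, 245.7] [nan nan nan]
```

The tray has popped and been caught: the panel is now against the front finger, at tool y ≈ −22 mm where it was +4 mm. The button still needs to go further down.

```bash
python3 -m jog '{"dp":[[0,0,-0.0008],[0,0,-0.0015],[0,0,-0.0015],[0,0,-0.0015],[0,0,-0.0015]],"angular":[[0,0,0],[0,0,0],[0,0,0],[0,0,0],[0,0,0]],"fingers":[0.15,0.15,0.15,0.15,0.15]}'
python3 look.py wrist4.png
```

```text
time_s: 6.22
position: [0.5727, 0.1133, 0.2273]
ee_rot: [0.0, 0.561, 0.828, -0.0]
ft_force: [-0.7, 0.0, 5.1]
gripper_width: 0.574
6.3167 [0.57271587 0.11331877 0.22728851] F [-0.57 -0.09  4.4 ] 0.5734098530964863
panel top tool y 37 [-0.0246 -0.0213 -0.0188]
panel top tool y 1507 [-0.0247 -0.0218 -0.0194]
button z 0.96 [335.1, 244.8] [nan nan nan]
```

View pics/wrist4.png

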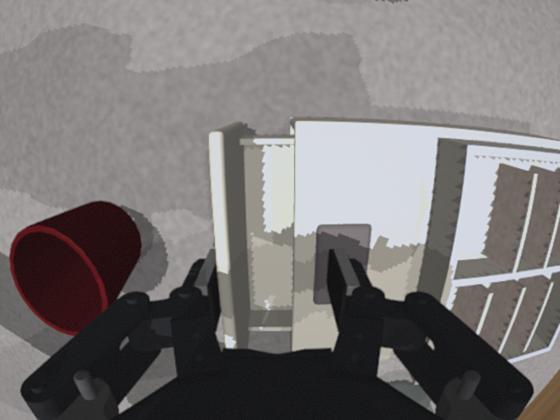

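The front panel (column ~220) stands against the left finger, with a wide gap to the cup, whose nearest edge is at about column 140. The right finger is on the button at (340, 265). Next I press a bit more to make sure it is fully down, and measure its height.

```bash
sed -i 's/np.percentile(w\[:,2\]/np.nanpercentile(w[:,2]/' look.py
python3 -m jog '{"dp":[[0,0,-0.0008],[0,0,-0.0015],[0,0,-0.0015],[0,0,-0.0015],[0,0,-0.0015]],"angular":[[0,0,0],[0,0,0],[0,0,0],[0,0,0],[0,0,0]],"fingers":[0.15,0.15,0.15,0.15,0.15]}'
python3 look.py wrist5.png
```

```text
time_s: 6.78
position: [0.5725, 0.1133, 0.2267]
ee_rot: [0.0, 0.561, 0.828, -0.0]
ft_force: [-4.5, -1.8, 15.7]
gripper_width: 0.578
6.8833 [0.57252232 0.11332672 0.22670036] F [-4.38 -1.65 16.5 ] 0.5806812359052397
panel top tool y 20 [-0.0246 -0.0209 -0.019 ]
panel top tool y 1534 [-0.0247 -0.0218 -0.0194]
button z 0.88 [334.1, 246.7] [0.057  0.0576 0.0582]
```

```bash
python3 -m jog '{"dp":[[0,0,0.0003],[0,0,0.0006],[0,0,0.0006],[0,0,0.0006],[0,0,0.0006],[0,0,0.0006]],"angular":[[0,0,0],[0,0,0],[0,0,0],[0,0,0],[0,0,0],[0,0,0]],"fingers":[0.15,0.15,0.15,0.15,0.15,0.15]}'
python3 look.py wrist6.png
python3 - <<'E'
from h import *
for n in ['scene','top']:
    p=vision.snapshot(n); save(p,n+'6.png'); W=cloud(p); W0=cloud(dict(np.load(n+'0.npz')))
    for t in ['cup','jar','spoon_tray']:
        for r in finder.masks_of(t,p)[:2]:
            w=W[r['pixels']]; w=w[~np.isnan(w[:,0])]; print(n,t,round(r['confidence'],2),np.round(r['position']),np.round(np.percentile(w,2,axis=0),3),np.round(np.percentile(w,98,axis=0),3))
s=monitor.sense(); print(s['time_s'],s['ft_force'])
E
```

```text
time_s: 7.43
position: [0.5726, 0.1133, 0.227]
ee_rot: [0.0, 0.561, 0.828, -0.0]
ft_force: [-3.4, -1.5, 14.1]
gripper_width: 0.577
7.5333 [0.57262744 0.11331018 0.22699364] F [-2.89 -0.8  12.81] 0.5742771840370606
panel top tool y 31 [-0.0244 -0.0198 -0.0187]
panel top tool y 1518 [-0.0247 -0.0218 -0.0194]
button z 0.76 [333.2, 245.4] [0.0571 0.0577 0.0582]
scene cup 0.64 [284. 168.] [0.436 0.055 0.01 ] [0.488 0.092 0.068]
scene cup 0.59 [350. 230.] [0.525 0.281 0.003] [0.591 0.344 0.068]
scene jar 0.92 [182. 216.] [ 0.714 -0.06  -0.002] [0.787 0.014 0.1  ]
scene spoon_tray 0.57 [461. 286.] [ 0.458  0.514 -0.003] [0.612 0.622 0.012]
top cup 0.9 [341. 292.] [0.43  0.025 0.002] [0.487 0.089 0.072]
top cup 0.56 [223. 247.] [0.522 0.281 0.003] [0.585 0.344 0.073]
top jar 0.56 [369. 158.] [ 0.705 -0.061  0.006] [0.776 0.013 0.103]
top spoon_tray 0.68 [113. 258.] [ 0.458  0.512 -0.   ] [0.604 0.622 0.016]
7.9833 [-3.49665573 -0.66356539 12.75317568]
```

View pics/scene6.png

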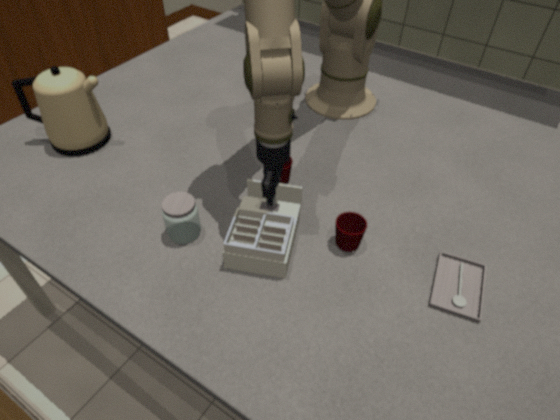

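Nothing else has moved. The tray is held about 25 mm out, against the front finger and clear of the cup, and the button is at its stop. I'm handing the job in.

```bash
python3 -c "
from rig import job
print(job.sign_off())"
```

```text
the job is handed in; nothing more can be done
None
```

I handed the job in at about 8 s, with one finger keeping the button down and the other holding the popped-out tray clear of the cup.

I set the gripper part-open at about 49 mm between the pads and lined it up with the organiser, which is turned about 21.8°. I then lowered it with one finger over the button and the other in front of the panel. The tray popped out about 25 mm and stopped against the front finger.

The last checks before handing in:
- **Button:** its top measured 57–58 mm above the counter, which is its lower stop. The fingers were pushing down with about 13 N.
- **Tray:** the panel stayed still against the front finger over four looks. The cup's nearest side started about 87–90 mm ahead of the closed panel, so about 60 mm of gap remains.
- **Other things:** the second cup, the jar and the spoon tray measured where they started to within a few mm, apart from a few edges that varied more in the depth data. The front cup is now partly hidden by the gripper, so its visible edges shifted, but nothing touched it.

Two things I could not confirm directly:
- **Force on the tray:** I did not measure it separately. I rely on its spring pushing with about 2 N and on the panel lying against the finger.
- **Sideways force:** the 3 N or so at the wrist is a mix of the tray's push and friction on the button.

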